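# Lock the book press with its taper pin

### The job

The clamp bar of the book press has swung out of line. Take the tapered pin (not the straight one) from the sloping rest, put it down through the hole in the bar and into the socket hidden below, bringing the bar into line, and press it firmly home so that it stands upright by itself and locks the bar in line. Leave the straight pin in the rest and do not push the other things on the table about.

Things in the scene. Friction and masses are not known exactly. Their poses are not given: they have to be found in the camera images.
- taper_pin: the pin to use, 150 mm long, 0.27 kg, round. A steel cone (radius 6 mm at the tip, 15.5 mm at 80 mm above it, straight sides) with a round wooden handle, 30 mm diameter, 87 to 146 mm above the tip. Origin: centre of the tip; z axis from tip to handle. At the start it lies in a saddle of the rest, handle up, leaning 35 degrees from vertical; it can be drawn out along its axis
- straight_pin: a second pin with the same handle and length, but its steel part is a straight rod of 15 mm diameter with a collar of 30 mm diameter at 66 to 80 mm above the tip. Lies in the other saddle (either may be left or right), 110 mm beside the first. Not needed. Origin: centre of the tip; z axis towards the handle
- rest: fixed wooden rest, foot 180 x 190 mm, with a sloping board and two saddles side by side (110 mm apart along its y); both pins lean towards its -x side. Each saddle is open on the upper side and ends 78 mm above the pin's tip, so that the handle stands free. Highest point of the board about 0.09 m. Origin: on the table, between the saddles, 20 mm in +x from the centre of the foot
- press: fixed book press: wooden base board 200 (x) x 290 (y) x 18 mm with a book clamped on it and a steel clamp bar over the book. A steel pivot boss stands at (0, +100 mm), a steel socket boss (27 mm radius, flat top 74 mm above the table) at (0, -100 mm). Origin: on the table under the centre of the board
- socket (a point): centre of the top of the socket boss, 74 mm above the table, hidden below the bar. Hole axis vertical: 26 mm diameter at the top, and 0 to 6 mm down (different every time, not seen) the mouth of a conical steel bush, radius 11.5 mm at its mouth, 46 mm long, with the pin's own taper. The pin's tip therefore ends 46 to 52 mm below this point, where it stops hard; a push of 20 to 25 N locks it
- bar (a joint): swing of the clamp bar about the vertical pivot at press (0, +100 mm), rad, positive anticlockwise from above, 0 = in line. The pivot is stiff: about 4 N sideways at the hole moves the bar, and it stays where it is left
- bar_hole (a point): centre of the bar's round hole (29 mm diameter, straight through), on the bar's top face 91 mm above the table. The steel bar is 50 mm wide and 16 mm thick, its underside 75 mm above the table. The hole lies 200 mm from the pivot, straight above the socket when the joint is 0; at angle a it is at press (200 sin a, 100 - 200 cos a) mm
- orange_carton: loose bystander, carton 55 x 75 x 125 mm, origin under its centre
- blue_carton: loose bystander, carton 50 x 70 x 105 mm, origin under its centre
- paste_pot: loose bystander, jar of 58 mm diameter, 70 mm high, origin under its centre
- mug: loose bystander, mug of 76 mm diameter, 90 mm high, origin under its centre
- stapler: loose bystander, stapler 150 mm long, about 45 mm high, origin under its centre
- notebook: loose bystander, notebook 150 x 105 x 14 mm, origin under its centre

How it is judged:
By the outcome, as a careful person would: the job done as asked, in the order asked, and still so for the second after the job is handed in, with the robot touching nothing.
It also fails if it takes over 42 s, if anything falls off the work surface, if the arm or the gripper's body presses on something with over 40 N, if the wrist force passes 120 N, or if a joint passes its speed limit or range.

### The arm

A 6-joint arm with a two-finger parallel gripper is mounted at the origin on the work surface. World frame = base frame: x ahead of the robot, y to its left, z up, the work surface at z = 0. Lengths are in m, angles in rad, forces in N, time in s.
With the tool pointing down it reaches from about 0.35 to 0.85 m from the base axis. Payload 8.1 kg.
Tool frame: the origin (TCP) lies at the centre of the arm's flange, where the gripper is bolted on; the fingertips stand 186 mm ahead of it and the grasp point (between the pads) lies 167 mm ahead of it; z points along the fingers, y is the direction in which the jaws open and shut (so a half turn about z gives the same grasp; the last joint's range is limited). The gripper opens to 93 mm and grips with 3 to 60 N. Pads are 15 mm wide; open, the fingers measure 128 mm over their backs; the gripper's body (75 mm by 188 mm) begins 65 mm behind the grasp point.
Start: joints at [-1.2, 0.13, 1.488, -0, 1.523, -0.085], TCP at [0.264, -0.539, 0.405] pointing down, gripper open.
Joint ranges: [-2.96, 2.96], [-0.89, 2.26], [0.02, 2.5], [-1.34, 4.48], [0, 2.73], [-2.66, 2.66]. Speed limits (rad/s): [2.39, 2.39, 2.79, 3.14, 3.14, 3.14].

### API

Orientations are given as a rotation vector (axis times angle).
In Python, from plant import robot, viewer, order gives the robot as it stands.
- The arm moves only by the tool apply_moves, never from a script. Its argument "deltas" is a list of rows, each a list of 3 entries, a list of its own where there are three numbers: the finger opening in mm, from 0 to 93, then the shift along the tool's x, y, z in mm, then the turn about the tool's z in rad. In form: [[grip, [dx, dy, dz], yaw], ...]. A call has 1 to 5 rows; each row shifts and turns the commanded pose from where the row before left it, along the tool's axes as they then stand; what a row does not reach is not made up. A row lasts 1/8 s, in which the tool goes at most 62.5 mm and 10.7 degrees, less where a joint would pass 70% of its speed; a pose out of reach is approached as far as the arm can. A call is refused whole if a number of a shift passes 62.5 or a number of a turn 0.188, either way. A call with a gripper value outside its range is refused whole. The fingers move at their own pace and stop on an object; "grip_force" is the grip in N (left out, the last holds). Time passes only in rows, so rows that do not move let the fingers close. It gives the time, the measured TCP pose, the force and the opening at its end, in the units of the state.
- robot.read_state(): the state, without advancing time (a new reading comes with each control period).
- viewer.read_camera(name): name is "side" or "top"; returns the picture (384x512x3 uint8, blue, green, red); there is no depth.
- viewer.get_calibration(name): a dict with "fx", "fy", "cx", "cy" (pixels), "R" (3x3) and "t" (3): a world point X has camera coordinates R X + t. Camera axes: x right, y down, z forward; pixel columns grow to the right and rows downward; lengths in m; the calibration is good to about 2 mm. A picture is of the moment at which its call begins. get_calibration takes no time and is no camera call.
- order.close_job(): hands the job in, once; it reports no verdict.
The state is a dict: "t": time; "q": joint angles; "dq": joint speeds; "joint_torque": joint torques, N m; "tool_pos": TCP position; "orientation": TCP orientation; "force": force on the tool from outside, world axes, zero at the start; "wrist_torque": the same for the moment, N m; "opening": finger opening in m.
Only numpy, scipy, OpenCV 4.12 (cv2) and the standard library are available. Lean on these libraries where they do the work, as an engineer would, in place of code of your own. Each camera call takes 0.05 s, during which the arm holds its last target. There are 200 camera calls.

## Working session

There is one attempt and no reset: what is moved stays moved. The work goes in short steps, Python scripts to look and compute and a tool call to move; the robot and the scene stay as the last step left them, time stands still between calls to the robot, and variables do not carry over. Pictures are saved under pics/ and viewed, about 8 in all and at most 12, crops included, and the job is handed in when it is done.

Besides the shell and the picture viewer there is one more tool, called after "Request:" as a command line: name --argument value ..., lists and objects as JSON in quotes. apply_moves: Moves the arm, as the interface text tells. Its arguments: {"type":"object","properties":{"deltas":{"type":"array"},"grip_force":{"type":"number"}},"required":["deltas"]}

```bash
ls; mkdir -p pics; python3 - <<'E'
from plant import robot, viewer, order
import cv2,numpy as np
print(robot.read_state())
for n in("side","top"):
    im=viewer.read_camera(n); cv2.imwrite(f"pics/{n}0.png",im)
    cv2.imwrite(f"pics/{n}0b.png",cv2.resize(im,(768,576),interpolation=cv2.INTER_CUBIC))
    print(viewer.get_calibration(n))
E
```

```text
pics
{'t': 0.0, 'q': array([-1.20041495e+00,  1.31126736e-01,  1.48927791e+00,  2.22960989e-06,
        1.52299598e+00, -8.54014983e-02]), 'dq': array([-0.00052892, -0.00061612, -0.00083158, -0.00155476, -0.00176   ,
       -0.0004854 ]), 'joint_torque': array([ 3.85010826e-04, -5.59844792e+01, -4.91759098e+01,  7.67369242e-02,
        3.56829737e-02, -1.36226608e-04]), 'tool_pos': array([ 0.26403471, -0.53852363,  0.40370846]), 'orientation': array([-3.05862290e+00, -7.09356557e-01,  3.99606615e-04]), 'force': array([ 0.123077  , -0.2570252 , -0.48663765]), 'wrist_torque': array([0.0022802 , 0.01661104, 0.03372152]), 'opening': 0.09311589399413062}
{'fx': 483.8061378116735, 'fy': 483.8061378116735, 'cx': 253.5566247725478, 'cy': 194.51884656546198, 'R': array([[-0.99615332, -0.08760923,  0.0017824 ],
       [-0.04773244,  0.52545502, -0.84948139],
       [ 0.07348584, -0.84629879, -0.52761557]]), 't': array([0.5760425 , 0.07521358, 1.66408357])}
{'fx': 431.8628840738285, 'fy': 431.8628840738285, 'cx': 251.16734758561302, 'cy': 192.71414378439127, 'R': array([[ 0.02917576, -0.99949491,  0.01259778],
       [-0.99812273, -0.02981004, -0.0535011 ],
       [ 0.05384962, -0.0110132 , -0.99848832]]), 't': array([-0.00868186,  0.5646664 ,  1.41781258])}
```

View pics/top0b.png

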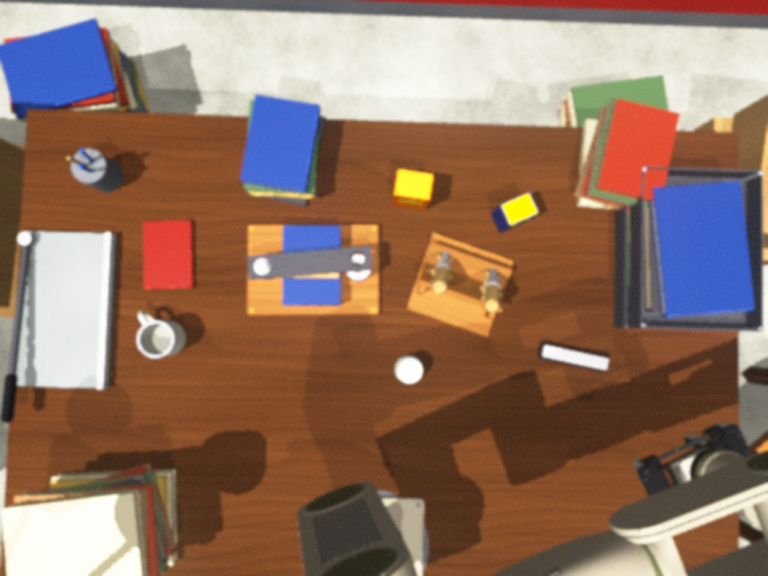

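View pics/side0b.png

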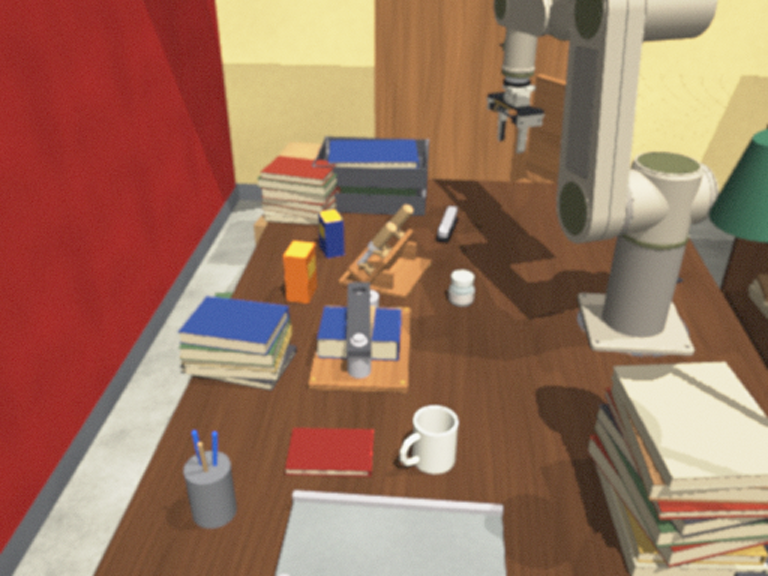

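```bash
python3 - <<'E'
import cv2,numpy as np
a=cv2.imread("pics/top0.png")[140:230,160:350]
b=cv2.imread("pics/side0.png")[130:265,200:320]
cv2.imwrite("pics/c0.png",cv2.resize(a,None,fx=4.2,fy=4.2,interpolation=cv2.INTER_CUBIC))
cv2.imwrite("pics/c1.png",cv2.resize(b,None,fx=4.4,fy=4.4,interpolation=cv2.INTER_CUBIC))
E
```

```text
(no output)
```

View pics/c0.png

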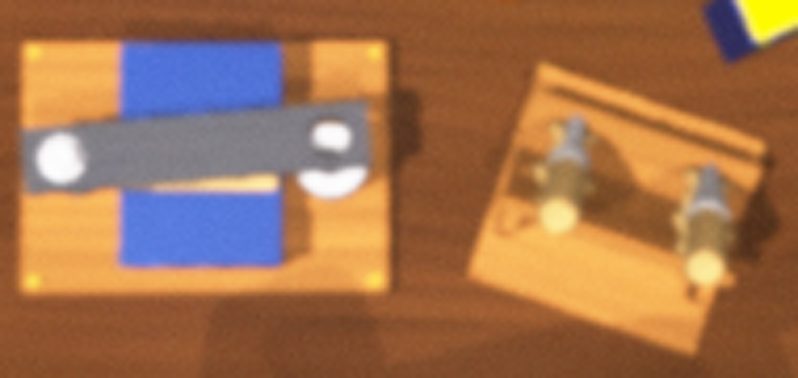

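View pics/c1.png

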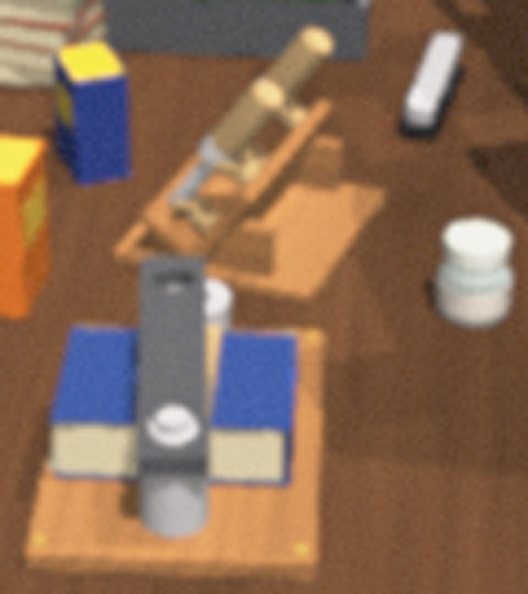

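```bash
cat > h.py <<'E'
import numpy as np,cv2
from plant import robot,viewer
C={n:viewer.get_calibration(n) for n in("side","top")}
def proj(n,X):
    c=C[n];p=c["R"]@np.array(X)+c["t"];return np.array([c["cx"]+c["fx"]*p[0]/p[2],c["cy"]+c["fy"]*p[1]/p[2]])
def ray(n,uv):
    c=C[n];d=c["R"].T@np.array([(uv[0]-c["cx"])/c["fx"],(uv[1]-c["cy"])/c["fy"],1]);return -c["R"].T@c["t"],d
def onz(n,uv,z):
    o,d=ray(n,uv);return o+d*(z-o[2])/d[2]
def tri(ut,us):
    o1,d1=ray("top",ut);o2,d2=ray("side",us)
    s=np.linalg.lstsq(np.c_[d1,-d2],o2-o1,rcond=None)[0]
    a,b=o1+d1*s[0],o2+d2*s[1];return (a+b)/2,np.linalg.norm(a-b)
T=lambda x,y:(160+x/4.2-.4,140+y/4.2-.4)
S=lambda x,y:(200+x/4.4-.4,130+y/4.4-.4)
E
python3 - <<'E'
from h import *
np.set_printoptions(precision=4,suppress=True)
P=[onz("top",T(*p),.018)[:2] for p in((20,40),(390,40),(390,293),(20,293))]
print(np.array(P),np.mean(P,0)); e=P[0]-P[1]+P[3]-P[2]; print("press yaw of +y",np.degrees(np.arctan2(-e[0],e[1])),np.linalg.norm(e)/2)
print("handles",tri(T(560,215),S(267,93)),tri(T(706,268),S(318,40)))
print("hole",onz("top",T(332,136),.091),"pivot",onz("top",T(60,158),.095))
for p in((540,62),(768,148),(695,355),(470,277)): print(onz("top",T(*p),.01))
a=cv2.imread("pics/top0.png")[160:212,265:340];b=cv2.imread("pics/side0.png")[130:195,220:290]
im=np.hstack([cv2.resize(a,(440,305),interpolation=cv2.INTER_CUBIC),cv2.resize(b,(328,305),interpolation=cv2.INTER_CUBIC)])
cv2.imwrite("pics/c2.png",im)
E
```

```text
[[0.7008 0.3004]
 [0.7099 0.008 ]
 [0.5096 0.0022]
 [0.501  0.2925]] [0.6053 0.1508]
press yaw of +y 1.7336898770225941 0.2915212650712873
handles (array([ 0.5652, -0.114 ,  0.1688]), np.float64(0.0011090345790467835)) (array([ 0.5304, -0.2182,  0.1682]), np.float64(0.0020550471084796085))
hole [0.6248 0.0501 0.091 ] pivot [0.6017 0.2522 0.095 ]
[ 0.6973 -0.1122  0.01  ]
[ 0.634  -0.2957  0.01  ]
[ 0.4678 -0.2407  0.01  ]
[ 0.5242 -0.061   0.01  ]
```

View pics/c2.png

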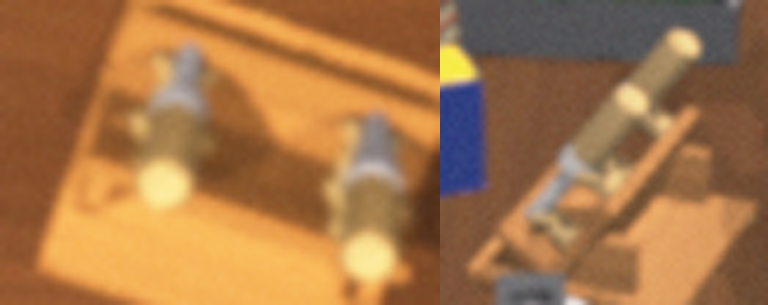

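Top crop: the left pin (smaller width rod, collar at c2 px (180,95)) is the straight one. The right pin (c2 px (375,120) widening to the handle) is the taper pin. Both pictures agree. I'll turn the jaws across its lean.

Request:
apply_moves --deltas '[[93,[0,0,0],0.155],[93,[0,0,0],0.155],[93,[0,0,0],0.155],[93,[0,0,0],0.155],[93,[0,0,0],0.155]]' --grip_force 25

```text
t: 0.72
tool_pos: [0.2641, -0.5386, 0.4041]
orientation: [-3.099, 0.507, 0.001]
force: [-0.2, 0.2, 0.6]
opening: 0.0929
```

```bash
cat >> h.py <<'E'
from scipy.spatial.transform import Rotation as Ro
np.set_printoptions(precision=4,suppress=True)
def go(G):
    "tool-frame delta (mm) to bring grasp point to world G"
    s=robot.read_state();R=Ro.from_rotvec(s["orientation"]).as_matrix()
    g=s["tool_pos"]+R[:,2]*.167
    print("t",s["t"],"grasp",g,"toolx",R[:,0],"tooly",R[:,1],"z",R[:,2],"F",s["force"],"M",s["wrist_torque"],"open",s["opening"],"q",s["q"]);print("delta mm",R.T@(np.array(G)-g)*1000)
E
python3 - <<'E'
from h import *
go([.5437,-.2226,.1477])
top=np.array([.530,-.218,.168])
for a in(16,18.4):
  a=np.radians(a);u=np.array([-.5736*np.cos(a),.5736*np.sin(a),.819])
  print(proj("top",top-.15*u), proj("top",top-.025*u))
E
```

```text
t 0.725 grasp [ 0.264  -0.5384  0.2371] toolx [ 0.9479 -0.3186 -0.0007] tooly [-0.3186 -0.9479 -0.0009] z [-0.0004  0.001  -1.    ] F [-0.1949  0.1931  0.5742] M [0.0692 0.026  0.0072] open 0.09285249085942505 q [-1.2004  0.1308  1.4889  0.      1.523   0.6947]
delta mm [ 164.5365 -388.4051   89.635 ]
[328.2425 179.8046] [327.7352 199.5545]
[329.2892 180.1621] [327.9239 199.619 ]
```

Request:
apply_moves --deltas '[[93,[23,-55,0],0],[93,[23,-55,0],0],[93,[23,-55,0],0],[93,[23,-55,0],0],[93,[23,-55,0],0]]'

```text
t: 1.35
tool_pos: [0.4605, -0.312, 0.4044]
orientation: [-3.101, 0.5, 0.001]
force: [1.8, -0.4, 0.4]
opening: 0.0927
```

Request:
apply_moves --deltas '[[93,[23,-55,0],0],[93,[23,-55,0],0],[93,[0,0,0],0]]'

```text
t: 1.72
tool_pos: [0.5397, -0.2203, 0.4041]
orientation: [-3.102, 0.491, 0.001]
force: [-0.4, -0.8, 0.2]
opening: 0.0931
```

```bash
python3 - <<'E'
from h import *
go([.5437,-.2226,.1477])
E
```

```text
t 1.725 grasp [ 0.5396 -0.22    0.2371] toolx [ 0.9512 -0.3086 -0.0008] tooly [-0.3086 -0.9512 -0.0012] z [-0.0004  0.0014 -1.    ] F [-0.4414 -0.7628  0.1946] M [ 0.0831  0.0336 -0.0286] open 0.09314784954200352 q [-0.4758  0.0852  1.5379  0.001   1.5195  1.4087]
delta mm [ 4.7554  1.2956 89.3557]
```

Request:
apply_moves --deltas '[[93,[5,1,30],0],[93,[0,0,40],0],[93,[0,0,19],0],[93,[0,0,0],0],[20,[0,0,0],0]]' --grip_force 20

```text
t: 2.35
tool_pos: [0.5426, -0.2268, 0.3174]
orientation: [3.101, -0.5, 0.003]
force: [-0.4, -0.5, 0.0]
opening: 0.0868
```

Request:
apply_moves --deltas '[[20,[0,0,0],0],[20,[0,0,0],0],[20,[0,0,0],0],[20,[0,0,0],0],[20,[0,0,0],0]]'

```text
t: 2.98
tool_pos: [0.5422, -0.2262, 0.3157]
orientation: [-3.102, 0.499, 0.0]
force: [-0.5, -0.8, 0.4]
opening: 0.0379
```

```bash
python3 - <<'E'
from h import *
go([.5437,-.2226,.1477])
E
```

```text
t 2.975 grasp [ 0.5422 -0.2262  0.1487] toolx [ 0.9495 -0.3138 -0.0001] tooly [-0.3138 -0.9495 -0.    ] z [-0.0001  0.     -1.    ] F [-0.467  -0.7753  0.3895] M [ 0.0237  0.0369 -0.0004] open 0.03791685960018854 q [-0.4825  0.1549  1.6261 -0.      1.3607  1.4075]
delta mm [ 0.2803 -3.8873  1.0286]
```

Request:
apply_moves --deltas '[[38,[0,-3,0],0],[20,[0,0,0],0],[20,[0,0,0],0],[20,[0,0,0],0]]'

```text
t: 3.48
tool_pos: [0.5433, -0.2231, 0.3157]
orientation: [-3.101, 0.499, -0.0]
force: [1.1, 2.6, -0.9]
opening: 0.0296
```

```bash
python3 - <<'E'
from h import *
go([.5437,-.2226,.1477])
E
```

```text
t 3.475 grasp [ 0.5433 -0.2231  0.1487] toolx [ 0.9496 -0.3136  0.    ] tooly [-0.3136 -0.9496 -0.0005] z [ 0.0002  0.0005 -1.    ] F [ 1.0979  2.5524 -0.9211] M [ 0.5765 -0.1618  0.0679] open 0.029643899728401344 q [-0.4772  0.1543  1.6267  0.0005  1.3607  1.4125]
delta mm [ 0.2255 -0.5482  1.0428]
```

Request:
apply_moves --deltas '[[20,[0,-0.5,0],0],[20,[-5.7,0,-8.2],0],[20,[-11.5,0,-16.4],0],[20,[-11.5,0,-16.4],0],[20,[-11.5,0,-16.4],0]]'

```text
t: 4.1
tool_pos: [0.5043, -0.2102, 0.3737]
orientation: [3.101, -0.5, -0.001]
force: [-0.3, -0.6, -2.2]
opening: 0.0292
```

Request:
apply_moves --deltas '[[20,[-11.5,0,-16.4],0],[20,[-11.5,0,-16.4],0],[20,[0,0,-20],0],[20,[0,0,0],0]]'

```text
t: 4.6
tool_pos: [0.4838, -0.2035, 0.4285]
orientation: [3.1, -0.499, 0.006]
force: [0.7, -0.2, -2.9]
opening: 0.0299
```

```bash
cat >> h.py <<'E'
def snap(name,w=.10):
    "crops of both cameras round the grasp point, side by side"
    s=robot.read_state();R=Ro.from_rotvec(s["orientation"]).as_matrix();g=s["tool_pos"]+R[:,2]*.2
    o=[]
    for n in("top","side"):
        im=viewer.read_camera(n);cv2.imwrite(f"pics/{name}_{n}.png",im);u,v=proj(n,g).astype(int);k=48
        u=min(max(u,k),512-k);v=min(max(v,k),384-k)
        print(n,"crop origin",u-k,v-k,"scale",4.1667)
        o.append(cv2.resize(im[v-k:v+k,u-k:u+k],(400,400),interpolation=cv2.INTER_CUBIC))
    cv2.imwrite(f"pics/{name}.png",np.hstack(o))
E
python3 - <<'E'
from h import *
go([.5437,-.2226,.1477]);snap("d1")
E
```

```text
t 4.6 grasp [ 0.4844 -0.2038  0.2615] toolx [ 0.9494 -0.314   0.0041] tooly [-0.314  -0.9494  0.0009] z [ 0.0036 -0.0022 -1.    ] F [ 0.7255 -0.1557 -2.8707] M [0.0737 0.1036 0.0264] open 0.029891997435487865 q [-0.4957 -0.0851  1.6639 -0.0002  1.5585  1.3945]
delta mm [ 61.7295  -0.9015 114.007 ]
top crop origin 278 171 scale 4.1667
side crop origin 236 77 scale 4.1667
```

View pics/d1.png

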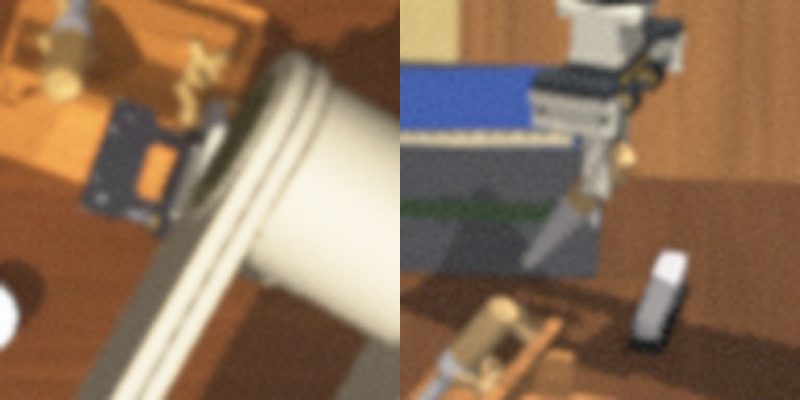

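Held: the cone is clear in the side crop (tip at crop px (525,268)), still leaning 35°. I'll loosen the grip stepwise so it swings plumb.

Request:
apply_moves --deltas '[[20,[0,0,0],0],[20,[0,0,0],0],[20,[0,0,0],0]]' --grip_force 10

```text
t: 5.08
tool_pos: [0.4833, -0.203, 0.4254]
orientation: [-3.101, 0.499, 0.001]
force: [0.1, -1.2, -2.4]
opening: 0.0297
```

```bash
cat >> h.py <<'E'
def tilt(im,top_off=.025):
    "lean (deg, towards -toolx at the top) best matching the difference to the model silhouette: bright/dark edge score"
    s=robot.read_state();R=Ro.from_rotvec(s["orientation"]).as_matrix();g=s["tool_pos"]+R[:,2]*.167
    gr=cv2.cvtColor(im,cv2.COLOR_BGR2GRAY).astype(float);hsv=cv2.cvtColor(im,cv2.COLOR_BGR2HSV)
    res=[]
    for a in range(-20,46,3):
        r=np.radians(a);u=np.cos(r)*np.array([0,0,1])-np.sin(r)*R[:,0]
        tip=g-(.15-top_off)*u
        pts=np.array([proj("side",tip+u*d) for d in np.linspace(.005,.06,25)]).astype(int)
        res.append((a,gr[pts[:,1],pts[:,0]].mean().round(0),hsv[pts[:,1],pts[:,0],1].mean().round(0),proj("side",tip).round(0)))
    for r in res:print(*r)
E
python3 - <<'E'
from h import *
go([.5437,-.2226,.1477])
a=cv2.imread("pics/d1_side.png");b=viewer.read_camera("side");cv2.imwrite("pics/d2_side.png",b)
print(np.abs(a[77:173,236:332].astype(int)-b[77:173,236:332]).mean())
tilt(a);print();tilt(b)
E
```

```text
t 5.075 grasp [ 0.4832 -0.203   0.2584] toolx [ 0.9495 -0.3137 -0.0009] tooly [-0.3137 -0.9495 -0.0001] z [-0.0008  0.0004 -1.    ] F [ 0.1359 -1.2099 -2.3804] M [ 0.1139  0.0872 -0.01  ] open 0.02971715133689197 q [-0.4955 -0.0829  1.6675 -0.      1.558   1.3944]
delta mm [ 63.7112  -0.3228 110.6204]
3.2868561921296298
-20 98.0 131.0 [295. 150.]
-17 96.0 140.0 [293. 150.]
-14 96.0 139.0 [292. 150.]
-11 94.0 140.0 [290. 150.]
-8 92.0 139.0 [288. 150.]
-5 91.0 137.0 [287. 150.]
-2 88.0 128.0 [285. 150.]
1 87.0 106.0 [283. 149.]
4 84.0 62.0 [282. 149.]
7 83.0 46.0 [280. 148.]
10 81.0 46.0 [278. 148.]
13 82.0 37.0 [277. 147.]
16 83.0 26.0 [275. 147.]
19 83.0 20.0 [274. 146.]
22 85.0 14.0 [272. 145.]
25 89.0 10.0 [271. 144.]
28 99.0 7.0 [269. 143.]
31 116.0 8.0 [268. 142.]
34 127.0 7.0 [267. 141.]
37 121.0 6.0 [265. 140.]
40 100.0 5.0 [264. 139.]
43 85.0 11.0 [263. 137.]

-20 97.0 131.0 [295. 150.]
-17 95.0 140.0 [293. 150.]
-14 95.0 140.0 [292. 150.]
-11 94.0 140.0 [290. 150.]
-8 91.0 140.0 [288. 150.]
-5 91.0 137.0 [287. 150.]
-2 89.0 129.0 [285. 150.]
1 88.0 106.0 [283. 149.]
4 84.0 62.0 [282. 149.]
7 83.0 46.0 [280. 148.]
10 83.0 46.0 [278. 148.]
13 81.0 38.0 [277. 147.]
16 84.0 24.0 [275. 147.]
19 84.0 21.0 [274. 146.]
22 89.0 12.0 [272. 145.]
25 95.0 10.0 [271. 144.]
28 108.0 7.0 [269. 143.]
31 123.0 7.0 [268. 142.]
34 126.0 8.0 [267. 141.]
37 111.0 7.0 [265. 140.]
40 91.0 8.0 [264. 139.]
43 81.0 14.0 [263. 137.]
```

Request:
apply_moves --deltas '[[20,[0,0,0],0],[20,[0,0,0],0],[20,[0,0,0],0]]' --grip_force 6

```text
t: 5.5
tool_pos: [0.4833, -0.2031, 0.426]
orientation: [3.102, -0.499, 0.0]
force: [0.6, -0.1, -1.4]
opening: 0.0297
```

```bash
cat > look.py <<'E'
from h import *
go([.5437,-.2226,.1477])
b=viewer.read_camera("side");tilt(b)
E
python3 look.py
```

```text
t 5.5 grasp [ 0.4834 -0.2031  0.259 ] toolx [ 0.9495 -0.3138  0.0001] tooly [-0.3138 -0.9495  0.    ] z [ 0.0001 -0.     -1.    ] F [ 0.5675 -0.0861 -1.4022] M [0.1078 0.0603 0.0237] open 0.02974674386115615 q [-0.4956 -0.0836  1.667   0.      1.5581  1.3944]
delta mm [ 63.4173  -0.394  111.2757]
-20 98.0 131.0 [295. 150.]
-17 97.0 140.0 [293. 150.]
-14 96.0 140.0 [292. 150.]
-11 94.0 140.0 [290. 150.]
-8 92.0 140.0 [288. 150.]
-5 92.0 137.0 [287. 150.]
-2 89.0 128.0 [285. 149.]
1 87.0 103.0 [283. 149.]
4 84.0 63.0 [282. 149.]
7 84.0 41.0 [280. 148.]
10 86.0 39.0 [278. 148.]
13 95.0 29.0 [277. 147.]
16 111.0 21.0 [275. 146.]
19 125.0 11.0 [274. 146.]
22 128.0 8.0 [272. 145.]
25 117.0 7.0 [271. 144.]
28 99.0 7.0 [269. 143.]
31 86.0 8.0 [268. 142.]
34 82.0 12.0 [266. 141.]
37 78.0 16.0 [265. 140.]
40 77.0 21.0 [264. 138.]
43 75.0 25.0 [263. 137.]
```

Request:
apply_moves --deltas '[[20,[0,0,0],0],[20,[0,0,0],0],[20,[0,0,0],0],[20,[0,0,0],0]]' --grip_force 5

```text
t: 6.05
tool_pos: [0.4833, -0.2031, 0.426]
orientation: [3.102, -0.499, 0.0]
force: [0.1, -0.3, -2.5]
opening: 0.03
```

```bash
python3 look.py | cut -c1-150| sed -n '2,25p'
```

```text
delta mm [ 63.4167  -0.4186 111.2705]
-20 97.0 130.0 [295. 150.]
-17 95.0 141.0 [293. 150.]
-14 97.0 138.0 [292. 150.]
-11 94.0 139.0 [290. 150.]
-8 92.0 139.0 [288. 150.]
-5 91.0 138.0 [287. 150.]
-2 90.0 127.0 [285. 149.]
1 89.0 103.0 [283. 149.]
4 84.0 61.0 [282. 149.]
7 83.0 44.0 [280. 148.]
10 86.0 41.0 [278. 148.]
13 95.0 30.0 [277. 147.]
16 111.0 23.0 [275. 146.]
19 125.0 11.0 [274. 146.]
22 128.0 7.0 [272. 145.]
25 116.0 7.0 [271. 144.]
28 98.0 7.0 [269. 143.]
31 86.0 10.0 [268. 142.]
34 81.0 12.0 [266. 141.]
37 79.0 14.0 [265. 140.]
40 76.0 19.0 [264. 138.]
43 75.0 23.0 [263. 137.]
```

Lean now 21° and stable at 5 N (detector peak 22). I'll firm the grip, raise clear of the straight pin, and turn the jaws so that they open along the bar's swing direction. The remaining lean then lies along the bar, where the bar is rigid and can square the pin up.

Request:
apply_moves --deltas '[[20,[0,0,0],0],[20,[0,0,-30],-0.188],[20,[0,0,-30],-0.188],[20,[0,0,0],-0.188],[20,[0,0,0],-0.188]]' --grip_force 25

```text
t: 6.72
tool_pos: [0.4834, -0.2031, 0.4866]
orientation: [3.066, 0.681, 0.001]
force: [0.6, 0.3, -1.9]
opening: 0.0297
```

Request:
apply_moves --deltas '[[20,[0,0,0],-0.188],[20,[0,0,0],-0.188],[20,[0,0,0],-0.188],[20,[0,0,0],-0.188],[20,[0,0,0],-0.188]]'

```text
t: 7.35
tool_pos: [0.4834, -0.2031, 0.486]
orientation: [2.428, 1.993, 0.0]
force: [0.2, 0.5, -2.5]
opening: 0.0296
```

Request:
apply_moves --deltas '[[20,[0,0,0],-0.188],[20,[0,0,0],0]]'

```text
t: 7.6
tool_pos: [0.4833, -0.2031, 0.486]
orientation: [2.239, 2.203, -0.0]
force: [0.2, 0.1, -1.9]
opening: 0.0296
```

```bash
sed -i 's/^go.*/import sys;go([float(v) for v in sys.argv[1:4]])/' look.py; python3 look.py .6248 .005 .319|head -5
```

```text
t 7.6 grasp [ 0.4834 -0.2031  0.319 ] toolx [ 0.0161  0.9999 -0.0001] tooly [ 0.9999 -0.0161  0.    ] z [ 0.     -0.0001 -1.    ] F [ 0.1531  0.0775 -1.9189] M [-0.0499 -0.0661  0.0231] open 0.029645256671406647 q [-0.4956 -0.095   1.5697 -0.      1.6668 -0.4794]
delta mm [210.3504 138.072   -0.0564]
-20 215.0 6.0 [285. 128.]
-17 215.0 5.0 [285. 129.]
-14 213.0 6.0 [285. 130.]
```

Request:
apply_moves --deltas '[[20,[42,27.6,0],0],[20,[42,27.6,0],0],[20,[42,27.6,0],0],[20,[42,27.6,0],0],[20,[42,27.6,0],0]]'

```text
t: 8.28
tool_pos: [0.6253, 0.0063, 0.4859]
orientation: [2.243, 2.199, 0.0]
force: [0.2, -1.0, -2.3]
opening: 0.0293
```

Request:
apply_moves --deltas '[[20,[0,0,0],0],[20,[0,0,40],0],[20,[0,0,40],0],[20,[0,0,10],0],[20,[0,0,0],0]]'

```text
t: 8.9
tool_pos: [0.6243, 0.0043, 0.3961]
orientation: [-2.24, -2.202, 0.001]
force: [0.3, 0.2, -1.9]
opening: 0.0294
```

```bash
python3 - <<'E'
from h import *
go([.6248,.005,.22]);snap("e1")
print(proj("top",[.6248,.0501,.091]),proj("side",[.6248,.0501,.091]))
E
```

```text
t 8.9 grasp [0.6242 0.0043 0.2291] toolx [ 0.017   0.9999 -0.0001] tooly [ 0.9999 -0.017  -0.0008] z [-0.0008 -0.0001 -1.    ] F [ 0.2836  0.1672 -1.9493] M [-0.08   -0.0942 -0.0196] open 0.029441895399680576 q [-0.0751  0.1998  1.4269 -0.0002  1.5157 -0.0581]
delta mm [0.7047 0.633  9.0862]
top crop origin 205 121 scale 4.1667
side crop origin 191 110 scale 4.1667
[238.6624 171.9718] [238.4469 192.8498]
```

View pics/e1.png

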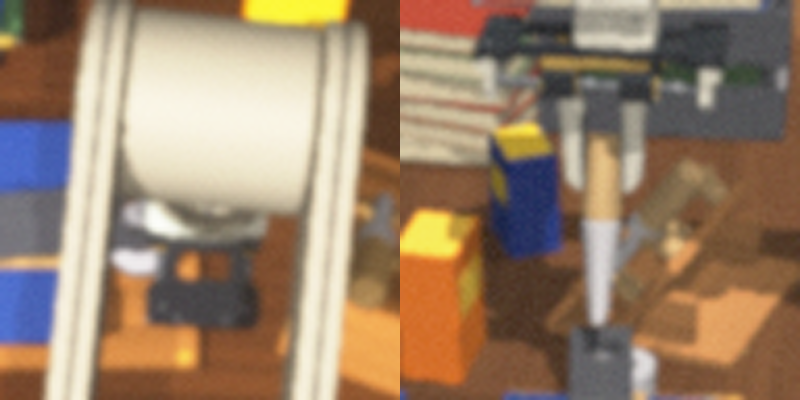

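Request:
apply_moves --deltas '[[20,[1,-1,12],0],[20,[0,0,8],0],[20,[0,0,5],0],[20,[0,0,3],0],[20,[0,0,0],0]]'

```text
t: 9.62
tool_pos: [0.6234, 0.0059, 0.3676]
orientation: [-2.238, -2.204, 0.001]
force: [0.9, -0.2, -1.4]
opening: 0.0298
```

```bash
python3 - <<'E'
from h import *
go([.6248,.005,.20])
for X in([.6248,.0501,.091],[.6222,.0501,.091],[.6017,.2522,.095]):print(proj("side",X))
E
```

```text
t 9.625 grasp [0.6234 0.0059 0.2006] toolx [0.015  0.9999 0.    ] tooly [ 0.9999 -0.015  -0.0005] z [-0.0005  0.     -1.    ] F [ 0.8865 -0.1897 -1.4106] M [-0.0931 -0.1097  0.0273] open 0.029777506944291893 q [-0.0728  0.2121  1.4649 -0.      1.465  -0.0578]
delta mm [-0.8424  1.4535  0.6166]
[238.4469 192.8498]
[239.2189 192.8867]
[238.3973 227.441 ]
```

Request:
apply_moves --deltas '[[20,[6,0,0],0],[20,[6,0,0],0],[20,[6,0,0],0],[20,[6,0,-1],0],[20,[0,0,0],0]]' --grip_force 14

```text
t: 10.25
tool_pos: [0.6239, 0.0305, 0.3691]
orientation: [2.237, 2.206, 0.0]
force: [1.0, -0.9, -2.1]
opening: 0.0296
```

```bash
python3 - <<'E'
from h import *
go([.6234,.058,.207]);snap("f1")
E
```

```text
t 10.25 grasp [0.6239 0.0305 0.2021] toolx [0.0142 0.9999 0.0002] tooly [ 0.9999 -0.0142  0.0003] z [ 0.0003  0.0002 -1.    ] F [ 0.9894 -0.895  -2.0635] M [-0.2844 -0.1555 -0.071 ] open 0.029561452726644413 q [-0.0333  0.2139  1.4601  0.0002  1.4672 -0.0191]
delta mm [27.4818 -0.9102 -4.8955]
top crop origin 196 121 scale 4.1667
side crop origin 191 121 scale 4.1667
```

View pics/f1.png

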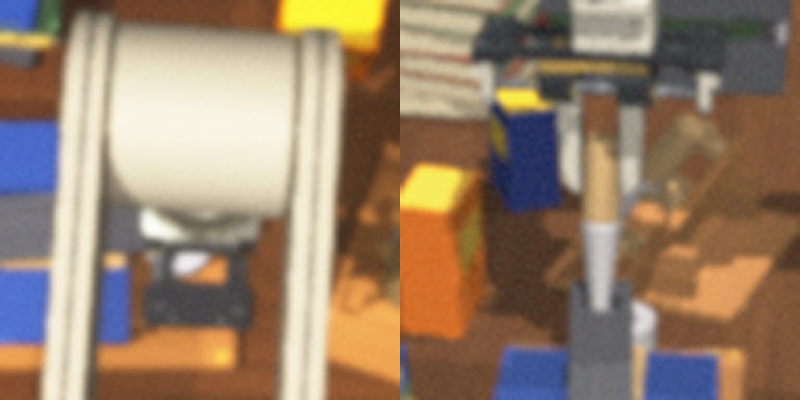

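Tip is in the hole, against its near rim (side crop (600,308)); the force of about −0.9 N in y agrees. I'll go on righting it.

Request:
apply_moves --deltas '[[20,[6,0,-1.5],0],[20,[6,0,-1.5],0],[20,[6,0,-1],0],[20,[6,0,-1],0],[20,[0,0,0],0]]'

```text
t: 10.98
tool_pos: [0.6242, 0.0545, 0.3741]
orientation: [-2.237, -2.206, -0.0]
force: [-0.5, -0.7, -1.6]
opening: 0.0297
```

```bash
python3 - <<'E'
from h import *
go([.6234,.058,.207])
E
```

```text
t 10.975 grasp [0.6242 0.0545 0.2071] toolx [0.0142 0.9999 0.0002] tooly [ 0.9999 -0.0142  0.0002] z [ 0.0002  0.0002 -1.    ] F [-0.5223 -0.6561 -1.5964] M [-0.285  -0.0462  0.0218] open 0.02972530832663384 q [0.0052 0.2164 1.4482 0.0002 1.4768 0.0194]
delta mm [ 3.4684 -0.8798  0.064 ]
```

Request:
apply_moves --deltas '[[20,[3,0,-0.3],0],[20,[0,0,0],0],[20,[-7,0,0],0],[20,[0,-7,0],0],[20,[0,0,0],0]]'

```text
t: 11.6
tool_pos: [0.6167, 0.0499, 0.3741]
orientation: [-2.238, -2.204, 0.0]
force: [0.7, 0.2, -2.3]
opening: 0.0296
```

```bash
python3 - <<'E'
from h import *
go([.6083,.0508,.207])
E
```

```text
t 11.6 grasp [0.6166 0.0499 0.2071] toolx [0.0152 0.9999 0.0003] tooly [ 0.9999 -0.0152 -0.0005] z [-0.0005  0.0003 -1.    ] F [ 0.6606  0.217  -2.2864] M [-0.0296 -0.1041  0.0227] open 0.02963879733059245 q [-0.0022  0.1956  1.4718  0.0003  1.4747  0.013 ]
delta mm [ 0.7461 -8.2874  0.1162]
```

Request:
apply_moves --deltas '[[20,[0.8,0,0],0],[20,[0,-3,0],0],[20,[0,-3,0],0],[20,[0,-2.3,0],0],[20,[0,0,0],0]]' --grip_force 60

```text
t: 12.22
tool_pos: [0.6088, 0.0509, 0.3745]
orientation: [2.238, 2.204, 0.0]
force: [3.5, -1.3, -2.7]
opening: 0.0292
```

```bash
python3 - <<'E'
from h import *
go([.6083,.0508,.19])
E
```

```text
t 12.225 grasp [0.6089 0.0508 0.2075] toolx [ 0.015   0.9999 -0.0001] tooly [ 0.9999 -0.015   0.0005] z [ 0.0005 -0.0001 -1.    ] F [ 3.5144 -1.3169 -2.6846] M [-0.1384 -1.0052 -0.0184] open 0.029227025267386623 q [-0.0005  0.1744  1.495  -0.0001  1.4717  0.0145]
delta mm [-0.0561 -0.6012 17.4875]
```

Request:
apply_moves --deltas '[[20,[0,-0.5,4],0],[20,[0,0,4],0],[20,[0,0,4],0],[20,[0,0,3],0],[20,[0,0,0],0]]'

```text
t: 12.85
tool_pos: [0.6082, 0.0508, 0.3586]
orientation: [-2.238, -2.204, 0.001]
force: [4.2, -2.7, -2.2]
opening: 0.0293
```

```bash
python3 - <<'E'
from h import *
go([.6083,.0508,.15])
E
```

```text
t 12.85 grasp [0.608  0.0508 0.1916] toolx [ 0.015   0.9999 -0.0001] tooly [ 0.9999 -0.015  -0.001 ] z [-0.001  -0.0001 -1.    ] F [ 4.246  -2.6619 -2.1563] M [-0.5601 -1.0845  0.0134] open 0.029330190505781183 q [-0.0006  0.1831  1.5145 -0.0001  1.445   0.0144]
delta mm [-0.0134  0.3176 41.5556]
```

Request:
apply_moves --deltas '[[20,[0,0,5],0],[20,[0,0,5],0],[20,[0,0,0],0]]'

```text
t: 13.22
tool_pos: [0.6081, 0.0508, 0.3483]
orientation: [-2.237, -2.204, 0.002]
force: [3.8, -1.7, -3.2]
opening: 0.0293
```

Request:
apply_moves --deltas '[[20,[0,0,5],0],[20,[0,0,5],0],[20,[0,0,0],0]]'

```text
t: 13.6
tool_pos: [0.6082, 0.0506, 0.3386]
orientation: [-2.238, -2.204, 0.001]
force: [2.9, -3.0, -2.3]
opening: 0.0288
```

```bash
python3 - <<'E'
from h import *
go([.6083,.0508,.15])
E
```

```text
t 13.6 grasp [0.6081 0.0506 0.1716] toolx [ 0.0151  0.9999 -0.0005] tooly [ 0.9999 -0.0151 -0.0007] z [-0.0007 -0.0005 -1.    ] F [ 2.942  -3.0433 -2.3071] M [-1.0892 -0.7938 -0.0052] open 0.028826782276775646 q [-0.0007  0.1967  1.5362 -0.0005  1.4094  0.0145]
delta mm [ 0.2523  0.195  21.6157]
```

Request:
apply_moves --deltas '[[20,[0,0,0],0],[20,[0,0,0],0],[20,[0,0,3],0],[20,[0,0,3],0],[20,[0,0,0],0]]' --grip_force 10

```text
t: 14.22
tool_pos: [0.6083, 0.0509, 0.3331]
orientation: [-2.238, -2.205, -0.0]
force: [2.6, 0.1, -1.5]
opening: 0.0301
```

```bash
python3 - <<'E'
from h import *
go([.6083,.0508,.15])
E
```

```text
t 14.225 grasp [0.6083 0.0509 0.1661] toolx [0.015  0.9999 0.0001] tooly [ 0.9999 -0.015  -0.0001] z [-0.0001  0.0001 -1.    ] F [ 2.5769  0.0842 -1.545 ] M [-0.2509 -0.6069 -0.011 ] open 0.03005776841730891 q [-0.0005  0.2008  1.5419  0.0001  1.399   0.0145]
delta mm [-0.1224 -0.0259 16.0978]
```

Request:
apply_moves --deltas '[[20,[0,0,3],0],[20,[0,0,3],0],[20,[0,0,3],0],[20,[0,0,0],0]]' --grip_force 15

```text
t: 14.72
tool_pos: [0.6082, 0.051, 0.3239]
orientation: [-2.238, -2.204, 0.001]
force: [0.9, -0.7, 3.3]
opening: 0.03
```

```bash
python3 - <<'E'
from h import *
go([.6083,.0508,.15])
E
```

```text
t 14.725 grasp [0.6081 0.051  0.1569] toolx [0.0149 0.9999 0.0001] tooly [ 0.9999 -0.0149 -0.0006] z [-0.0006  0.0001 -1.    ] F [ 0.9184 -0.654   3.2807] M [-0.298   0.0452 -0.0115] open 0.029960934619668818 q [-0.0004  0.2078  1.551   0.0001  1.3834  0.0145]
delta mm [-0.1906  0.2227  6.9418]
```

Request:
apply_moves --deltas '[[20,[0,0,0],0],[20,[0,0,2],0],[20,[0,0,2],0],[20,[0,0,0],0]]' --grip_force 55

```text
t: 15.22
tool_pos: [0.6082, 0.051, 0.3218]
orientation: [-2.238, -2.205, -0.0]
force: [-6.0, -0.7, 13.4]
opening: 0.0292
```

```bash
python3 - <<'E'
from h import *
go([.6083,.0508,.15])
E
```

```text
t 15.225 grasp [0.6082 0.0511 0.1548] toolx [0.0148 0.9999 0.0001] tooly [ 0.9999 -0.0148  0.    ] z [ 0.      0.0001 -1.    ] F [-5.9715 -0.6573 13.3838] M [-0.4863  1.535  -0.001 ] open 0.029224852664163484 q [-0.0003  0.2093  1.5532  0.0001  1.379   0.0145]
delta mm [-0.2563  0.0633  4.8354]
```

Request:
apply_moves --deltas '[[20,[-0.2,-0.8,0],0],[20,[0,0,0],0],[20,[0,0,1.5],0],[20,[0,0,0],0]]'

```text
t: 15.72
tool_pos: [0.6078, 0.051, 0.3214]
orientation: [2.237, 2.204, 0.002]
force: [-4.3, 0.7, 19.1]
opening: 0.0295
```

```bash
python3 - <<'E'
from h import *
go([.6083,.0508,.15])
E
```

```text
t 15.725 grasp [0.608  0.051  0.1544] toolx [0.0147 0.9999 0.0004] tooly [ 0.9999 -0.0147  0.0017] z [ 0.0017  0.0003 -1.    ] F [-4.28    0.6678 19.1106] M [-0.4255  1.6847  0.0127] open 0.02947990282929938 q [-0.0005  0.2076  1.5561  0.0003  1.3762  0.0142]
delta mm [-0.24    0.2623  4.3698]
```

Request:
apply_moves --deltas '[[20,[0,-0.7,0],0],[20,[0,0,1],0],[20,[0,0,1],0],[20,[0,0,0],0]]'

```text
t: 16.23
tool_pos: [0.6074, 0.0511, 0.3209]
orientation: [2.236, 2.204, 0.004]
force: [-8.3, 2.2, 25.5]
opening: 0.0292
```

```bash
python3 - <<'E'
from h import *
go([.6083,.0508,.15]);snap("g1")
b=cv2.imread("pics/g1_side.png")[140:240,190:290];cv2.imwrite("pics/g1c.png",cv2.resize(b,(600,600),interpolation=cv2.INTER_CUBIC))
for z in(.091,.105,.112,.171):print(z,proj("side",[.608,.0508,z]))
E
```

```text
t 16.225 grasp [0.608  0.0512 0.1539] toolx [0.0145 0.9999 0.0004] tooly [ 0.9999 -0.0145  0.0034] z [ 0.0035  0.0004 -1.    ] F [-8.328   2.2359 25.4711] M [-0.4476  2.1508  0.0249] open 0.029235595935422166 q [-0.0003  0.2062  1.5586  0.0004  1.3733  0.0141]
delta mm [-0.3547  0.3347  3.8705]
top crop origin 189 128 scale 4.1667
side crop origin 195 137 scale 4.1667
0.091 [243.4164 193.1978]
0.105 [243.3774 189.6188]
0.112 [243.3577 187.8169]
0.171 [243.1885 172.2943]
```

View pics/g1c.png

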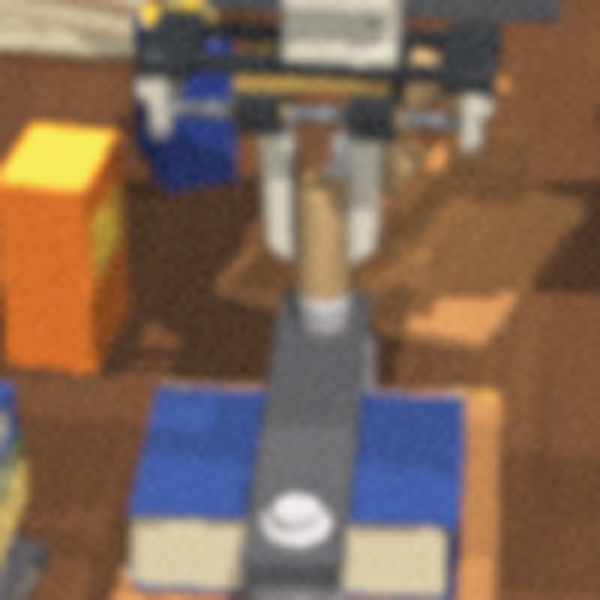

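Request:
apply_moves --deltas '[[20,[0,-0.5,0.7],0],[20,[0,0,0.7],0],[20,[0,0,0],0],[20,[0,0,0],0]]'

```text
t: 16.82
tool_pos: [0.6071, 0.0511, 0.3206]
orientation: [2.235, 2.203, 0.006]
force: [-9.1, 1.1, 30.0]
opening: 0.0291
```

```bash
python3 - <<'E'
from h import *
go([.6083,.0508,.15])
E
```

```text
t 16.825 grasp [0.6079 0.0512 0.1536] toolx [0.0145 0.9999 0.0005] tooly [ 0.9999 -0.0145  0.0047] z [ 0.0048  0.0004 -1.    ] F [-9.0753  1.0694 29.9527] M [-0.3722  2.5552  0.0064] open 0.029075666522494194 q [-0.0002  0.2051  1.5604  0.0004  1.3713  0.0142]
delta mm [-0.4172  0.3862  3.5947]
```

Request:
apply_moves --deltas '[[20,[0,0.8,-2],0],[20,[0,0,-1],0],[20,[0,0,0],0]]'

```text
t: 17.2
tool_pos: [0.6074, 0.0511, 0.3207]
orientation: [2.237, 2.205, 0.003]
force: [-5.0, 1.6, 16.1]
opening: 0.0289
```

Request:
apply_moves --deltas '[[20,[0,0,-2],0],[20,[0,0,-1],0],[20,[0,0,0],0]]'

```text
t: 17.58
tool_pos: [0.6072, 0.051, 0.3208]
orientation: [-2.238, -2.205, -0.001]
force: [3.9, 2.8, -2.1]
opening: 0.0291
```

```bash
python3 - <<'E'
from h import *
go([.6083,.0508,.15])
E
```

```text
t 17.575 grasp [0.6073 0.0511 0.1538] toolx [0.0148 0.9999 0.0005] tooly [ 0.9999 -0.0148  0.0001] z [ 0.0001  0.0005 -1.    ] F [ 3.8699  2.8185 -2.1292] M [ 0.0144 -0.9412 -0.0053] open 0.02908781833316335 q [-0.0005  0.2075  1.5573  0.0005  1.3767  0.0142]
delta mm [-0.2425  1.0456  3.7875]
```

Request:
apply_moves --deltas '[[20,[0,0.6,0],0],[70,[0,0,0],0],[70,[0,0,0],0],[70,[0,0,0],0],[70,[0,0,0],0]]' --grip_force 20

```text
t: 18.2
tool_pos: [0.6077, 0.0505, 0.3213]
orientation: [2.238, 2.205, -0.0]
force: [-0.4, 0.7, 0.3]
opening: 0.0648
```

Request:
apply_moves --deltas '[[70,[0,0,-15],0],[70,[0,0,-25],0],[70,[0,0,-30],0],[70,[0,0,0],0],[70,[0,0,0],0]]'

```text
t: 18.82
tool_pos: [0.6077, 0.0507, 0.3913]
orientation: [2.238, 2.205, 0.0]
force: [0.2, 0.4, -0.1]
opening: 0.0701
```

```bash
python3 - <<'E'
from h import *
go([.6083,.0508,.15])
b=viewer.read_camera("side");cv2.imwrite("pics/h1.png",b);cv2.imwrite("pics/h1c.png",cv2.resize(b[130:230,190:290],(600,600),interpolation=cv2.INTER_CUBIC))
E
```

```text
t 18.825 grasp [0.6077 0.0507 0.2243] toolx [ 0.015   0.9999 -0.    ] tooly [ 0.9999 -0.015   0.0001] z [ 0.0001 -0.     -1.    ] F [ 0.1852  0.3692 -0.1324] M [ 0.0123 -0.0927 -0.0077] open 0.07009645891188311 q [-0.0009  0.1627  1.4772 -0.      1.5015  0.0142]
delta mm [ 0.1461  0.5918 74.277 ]
```

View pics/h1c.png

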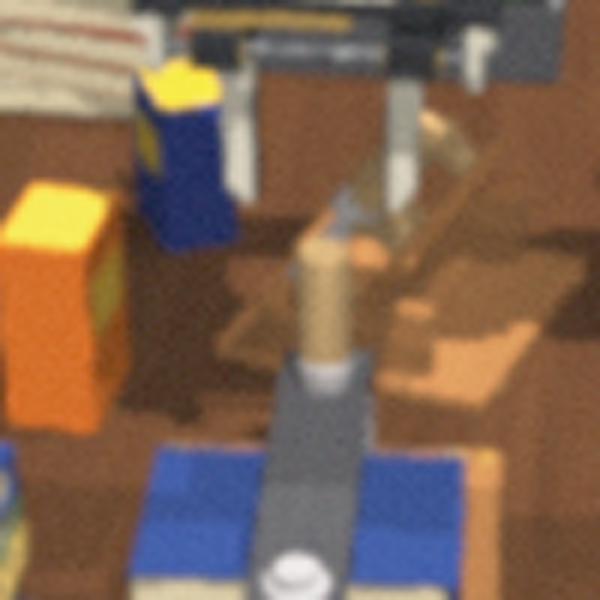

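Pin stands upright in the bar, free of the fingers (handle top at crop (325,245)). I'll back the arm off for a last top check.

Request:
apply_moves --deltas '[[70,[0,0,-40],0],[70,[0,-55,0],0],[70,[0,-55,0],0],[70,[0,-55,0],0],[70,[0,0,0],0]]'

```text
t: 19.5
tool_pos: [0.4395, 0.0534, 0.4295]
orientation: [-2.236, -2.204, 0.003]
force: [0.9, -0.1, -0.1]
opening: 0.0698
```

```bash
python3 - <<'E'
from h import *
go([.6083,.0508,.15])
b=viewer.read_camera("top");cv2.imwrite("pics/i1.png",b);cv2.imwrite("pics/i1c.png",cv2.resize(b[100:240,80:380],(798,372),interpolation=cv2.INTER_CUBIC))
for P in([.6083,.0508,.091],[.6083,.0508,.174]):print((proj("top",P)-[80,100])*2.66)
E
```

```text
t 19.5 grasp [0.4391 0.0534 0.2625] toolx [ 0.0145  0.9999 -0.    ] tooly [ 0.9999 -0.0145 -0.0028] z [-0.0028  0.     -1.    ] F [ 0.8576 -0.0511 -0.1432] M [-0.0149 -0.0743 -0.0324] open 0.06983123895175383 q [ 0.0049 -0.3152  1.8617  0.      1.5979  0.0194]
delta mm [ -0.1252 169.5781 112.0573]
[421.0219 205.3107]
[419.7368 198.6314]
```

View pics/i1c.png

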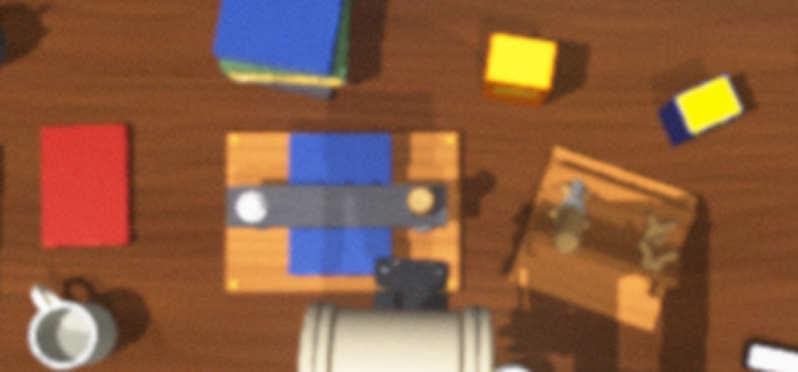

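The last view shows the bar parallel to the board. The handle top is at (421,199), against a predicted (420,199) for an upright pin over the socket. The straight pin is still in its rest, the items in view look undisturbed, and the arm is clear. I'm handing in.

```bash
python3 -c "
from plant import order
print(order.close_job())"
```

```text
the job is handed in; nothing more can be done
None
```

The taper pin is in the socket, standing upright by itself with the bar in line. I handed the job in at about 19.6 s.

**What I did:** I drew the taper pin from the right-hand saddle and let it swing from 35° to about 21° lean in a loosened grip. I finished righting it against the rim of the bar hole. I then pulled the bar towards line with the tip, wedged the pin down until it stopped hard, and pressed with about 33 N.

**Last checks:**
- **Pin:** the handle top in the top view is within about 1 pixel of where an upright pin over the socket should appear. Its height fits a seated pin.
- **Bar:** it looks parallel to the base board in the top view.
- **Surroundings:** the straight pin is still in the rest. The cartons, notebook and mug look untouched. The paste pot and stapler were only partly visible in the last picture, so those two I did not confirm, but the arm did not work near them.

**Disagreed or not tested:**
- While I was pressing down there was also a sideways force of up to 9 N, probably from give in the arm. It was gone after release.
- I did not do a pull test. That the pin is locked rests on the pressing force, the hard stop, and the pin standing free.

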